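# Push the tin and the jar back against the stone ledge

## Robot

A 7-joint arm with a two-finger parallel gripper is mounted at the origin on the work surface. World frame = base frame: x ahead of the robot, y to its left, z up, the work surface at z = 0. Lengths are in mm, angles in rad, forces in N, time in s.
With the tool pointing down it reaches from about 400 to 875 mm from the base axis. Payload 4.4 kg.
Tool frame: the origin (TCP) lies on the centre line of the jaws, within the pads' length; the fingertips stand 25 mm ahead of it and the grasp point (between the pads) lies 6 mm ahead of it (ctrl.finger_overhang is the distance from the TCP to the fingertips, in mm); z points along the fingers, y is the line along which they close (so a half turn about z gives the same grasp; the last joint's range is limited). The gripper opens to 85 mm and grips with 20 to 120 N. Pads are 22 mm wide; open, the fingers measure 114 mm over their backs; the gripper's body (76 mm by 85 mm) begins 54 mm behind the grasp point. The pads swing forward as they close: fully open they stand 13 mm farther back than shut.
Start: joints at [1.191, 0.628, 0.038, 1.517, -0.027, 0.996, -0.02], TCP at [200.666, -618.264, 256.313] pointing down, gripper open.
Joint ranges: [-3.06, 3.06], [-0.37, 2.12], [-1.25, 1.32], [0.18, 2.47], [-1.1, 4.24], [0.23, 1.98], [-2.94, 2.94]. Speed limits (rad/s): [2.57, 2.57, 3.14, 3.14, 3.14, 3.14, 3.14].

## Interface

Orientations are given as [roll, pitch, yaw] about the fixed x, y, z axes, in that order (R = Rz(yaw) Ry(pitch) Rx(roll)).
In Python, from cell import ctrl gives the robot as it stands. The module is installed in compiled form; this text tells all that it offers.
- The arm moves only by the tool play_rows, never from a script. Its argument "targets" is a list of rows, each a list of 5 numbers: the closure, from 0 (fully open) to 1 (shut), then the shift along the tool's x, y, z in cm, then the turn about the tool's z in degrees. In form: [[gripper, dx, dy, dz, spin], ...]. A call has 1 to 10 rows; each row is the pose to reach, as a shift and turn from the pose commanded when the call began, along the tool's axes at that moment; what a row does not reach only later rows make up. A row lasts 1/10 s, in which the tool goes at most 50 mm and 8.59 degrees, less where a joint would pass 70% of its speed; a pose out of reach is approached as far as the arm can. A call with a gripper value outside its range is refused whole. The fingers move at their own pace and stop on an object; the grip force is fixed at half the most. Time passes only in rows, so rows that repeat a pose let the fingers close. It gives the time, the measured TCP pose, the force, the opening and the grip force at its end, in the units of the state.
- ctrl.read_state(): the state, without advancing time (a new reading comes with each control period).
- ctrl.get_image(name): name is "scene" or "top"; returns (picture, depth): 400x640x3 uint8, red, green, blue; 400x640 float32, mm along the optical axis (not along the pixel's ray), 0 where there is no reading.
- ctrl.calibration(name): a dict with "vfov" (degrees; the focal length in pixels is half the picture's height over the tangent of half this angle, whatever the lens; pixels are square), "cx", "cy" (the principal point, pixels), "extrinsics" (4x4, takes a point from camera to world coordinates). Camera axes: x right, y down, z forward; pixel columns grow to the right and rows downward; lengths in mm; the calibration is good to about 2 mm. A picture is of the moment at which its call begins. calibration takes no time and is no camera call.
- ctrl.finish_job(): hands the job in; it is judged then, once.
Trained networks look in the newest picture that a camera, given by its name, has taken for a name from the list of things; names that differ only in an ending like _2 or _b are one class to them, and where a whole thing is asked for, a point or a joint stands for the part that bears it (a point fixed in the world has none). Each returns a list of dicts, best first, with "confidence" (0 to 1); they miss things now and then, are a little off and sometimes report something else, mostly with a low value. They report only what shows in the picture. A call takes as long as a camera call. They do not tell look-alikes from the thing itself.
- ctrl.search_frame(camera, name): "bbox" ([left, top, right, bottom] in pixels, round what is visible of it).
- ctrl.trace(camera, name): "pixels" (400x640 bool, what is visible of it) and "bbox" ([left, top, right, bottom] in pixels, round what is visible of it).
The state is a dict: "clock": time; "qpos": joint angles; "qd": joint speeds; "tau": joint torques, N m; "eef_pos": TCP position; "tool_rot": TCP orientation; "force": force on the tool from outside, world axes, zero at the start; "torque": the same for the moment, N m; "width": finger opening in mm; "gripper_force": force on a finger pad.
Only numpy, scipy, OpenCV 4.12 (cv2) and the standard library are available. Lean on these libraries where they do the work, as an engineer would, in place of code of your own. Each camera call takes 0.05 s, during which the arm holds its last target. There are 200 camera calls.

## Task

Tidy the counter: push the white rectangular tin and the round glass jar back along the counter until both stand right up against the front of the low stone ledge, the tin squarely with its long side flat on the stone. They belong side by side in the space between the stone mortar and the wooden salt box, the tin next to the mortar and the jar next to the salt box. Only slide them with the fingers, never lift, tip or grip them, and leave everything else where it stands.

Things in the scene. Friction and masses are not known exactly. Their poses are not given: they have to be found in the camera images.
- tin: white rectangular tin with a pale wooden lid, loose on the counter in front of the row; 95 mm along its x, 130 mm along its y (long side), 70 mm high (the lid, the top 8 mm, is set in 3 mm all round); about 0.4 kg, takes about 2 to 7 N to slide. Origin: centre of its underside. Starts skewed up to 0.4 rad to the ledge. Home: origin 47.5 mm in front of the ledge's face.
- jar: round clear glass jar with a pale wooden lid, standing loose on the counter in front of the row; 92 mm diameter, 72 mm high (lid 86 mm diameter, the top 12 mm); about 0.4 kg, takes about 2 to 7 N to slide. Origin: centre of its underside. Its home has its centre 46 mm in front of the ledge's face.
- ledge: low fixed grey stone ledge at the far side of the counter: 640 mm long along its y, 100 mm deep, 50 mm high; small spice pots on it reach to 112 mm, 40 mm behind its face and 180 mm or more off its middle. Origin: middle of the foot of the front face, which looks to the robot; x points away from the robot into the stone, y runs along the face; turned up to 0.1 rad.
- mortar: round open marble mortar, 100 mm diameter at the rim, 70 mm high, with a short pestle that stands up to about 83 mm; a loose bystander close before the ledge, about 210 mm left or right of its middle. Origin: centre of its underside.
- saltbox: square dark wooden salt box, 80 mm by 80 mm by 68 mm high; a loose bystander close before the ledge, about 210 mm to the other side of its middle, so that about 330 mm lie free between it and the mortar. Origin: centre of its underside.
- ramekin: small white dish, 54 mm diameter, 36 mm high, a loose bystander in front of the middle of the ledge, nearer the robot than tin and jar; origin: centre of its underside.
- mill: small dark wooden pepper mill, 50 mm diameter, 84 mm high, a loose bystander far to the left; origin: centre of its underside.
- mug: blue mug, 80 mm diameter, 80 mm high, handle to its +y, a loose bystander far to the right; origin: centre of its underside.
- spoon: wooden spoon lying flat along its x, a loose bystander at the near right; origin: its underside, mid-length.
- eggcup: white egg cup, 44 mm diameter, 55 mm high, a loose bystander at the near left; origin: centre of its underside.
Things that resemble listed ones, but are neither listed nor needed, are in the scene too. What is shaped like the tin but orange is not meant.

How it is judged (in metres and radians):
At the end, for the whole second after the job is handed in: Tin and jar stand upright and at rest on the counter within 6 mm of the ledge's face, the tin's long side parallel to the face within 0.06 rad, both between the mortar and the salt box with the tin on the mortar's side and the jar on the salt box's side; no other thing has moved by 20 mm or more (x of tin in the frame of ledge between -0.0535 and -0.04 m and x of jar in the frame of ledge between -0.052 and -0.04 m and angle between the y axis of tin and the y axis of ledge, either way round below 0.06 rad and y of tin in the frame of ledge between -0.115 and 0.115 m and y of jar in the frame of ledge between -0.14 and 0.14 m and ((y of mortar in the frame of ledge above 0 m and y of tin in the frame of ledge above -0.03 m and y of jar in the frame of ledge below 0.03 m) or (y of mortar in the frame of ledge below 0 m and y of tin in the frame of ledge below 0.03 m and y of jar in the frame of ledge above -0.03 m)) and height (world z) of each of tin, jar below 0.006 m and angle between each of tin, jar's own z axis and vertical below 0.06 rad and linear speed of each of tin, jar below 0.01 m/s and distance of each of mortar, saltbox, ramekin, mill, mug, spoon, eggcup from where it was at the start of the episode below 0.02 m); the robot touches nothing.
It fails at once if the tin is lifted or tipped (height (world z) of tin above 0.012 m or angle between tin's own z axis and vertical above 0.2 rad).
It fails at once if the jar is lifted or tipped (height (world z) of jar above 0.012 m or angle between jar's own z axis and vertical above 0.2 rad).
It fails at once if a bystander (mortar, salt box, ramekin, mill, mug, spoon or egg cup) is moved by 20 mm or more (distance of any of mortar, saltbox, ramekin, mill, mug, spoon, eggcup from where it was at the start of the episode above 0.02 m).
It also fails if it takes over 67 s, if anything falls off the work surface, if the arm or the gripper's body presses on something with over 40 N, if the wrist force passes 120 N, or if a joint passes its speed limit or range.

## Working session

There is one attempt and no reset: what is moved stays moved. The work goes in short steps, Python scripts to look and compute and a tool call to move; the robot and the scene stay as the last step left them, time stands still between calls to the robot, and variables do not carry over. Pictures are saved under pics/ and viewed, at most 10 in all, crops included, and the job is handed in when it is done.

Besides the shell and the picture viewer there is one more tool, called in YAML: its name, and indented under it one key for each argument. play_rows: Moves the arm, as the interface text tells. Its arguments: {"type":"object","properties":{"targets":{"type":"array"}},"required":["targets"]}

```bash
mkdir -p pics
cat > h.py <<'E'
import numpy as np, cv2
from cell import ctrl
def cal(n):
    c=ctrl.calibration(n); f=200/np.tan(np.radians(c["vfov"])/2)
    return f,c["cx"],c["cy"],np.array(c["extrinsics"])
def cloud(n,d):
    f,cx,cy,E=cal(n); v,u=np.mgrid[0:400,0:640]
    P=np.stack([(u-cx)/f*d,(v-cy)/f*d,d],-1)
    W=P@E[:3,:3].T+E[:3,3]; W[d<=0]=np.nan
    return W
E
python3 - <<'E'
from h import *
for n in("top","scene"):
    im,d=ctrl.get_image(n); cv2.imwrite(f"pics/{n}0.png",im[:,:,::-1]); W=cloud(n,d); np.save(n+"0.npy",W)
    print(n,cal(n)[3][:3,3].round())
    for k in "tin jar ledge mortar saltbox ramekin mill mug spoon eggcup".split():
        for r in ctrl.trace(n,k):
            if r["confidence"]<.3: continue
            m=r["pixels"]; Q=W[m]; Q=Q[~np.isnan(Q[:,0])]
            if len(Q)<5: continue
            zt=np.percentile(Q[:,2],95); T=Q[Q[:,2]>zt-8]
            print(k,round(r["confidence"],2),np.round(r["bbox"]),"ztop",zt.round(),"topmid",((T[:,:2].min(0)+T[:,:2].max(0))/2).round(),"ext",np.ptp(T[:,:2],axis=0).round())
print(ctrl.read_state())
E
```

```text
top [ 267.   25. 1204.]
tin 0.88 [232. 183. 284. 222.] ztop 72.0 topmid [506. 201.] ext [ 99. 130.]
tin 0.84 [150. 183. 208. 238.] ztop 72.0 topmid [489. 419.] ext [144. 145.]
tin 0.81 [236. 243. 290. 304.] ztop 72.0 topmid [320. 178.] ext [148. 137.]
tin 0.71 [100. 256. 168. 309.] ztop 72.0 topmid [294. 521.] ext [126. 145.]
jar 0.78 [387. 172. 424. 213.] ztop 74.0 topmid [ 548. -210.] ext [86. 84.]
jar 0.67 [172. 150. 193. 174.] ztop 79.0 topmid [630. 429.] ext [28. 28.]
jar 0.48 [381. 131. 413. 164.] ztop 70.0 topmid [ 685. -179.] ext [82. 81.]
ledge 0.62 [206.  83. 435. 136.] ztop 99.0 topmid [798.  30.] ext [ 64. 532.]
mortar 0.92 [230. 128. 266. 166.] ztop 72.0 topmid [669. 234.] ext [98. 97.]
saltbox 0.62 [381. 130. 414. 163.] ztop 70.0 topmid [ 685. -179.] ext [83. 81.]
ramekin 0.81 [309. 243. 331. 266.] ztop 36.0 topmid [374.  27.] ext [49. 51.]
ramekin 0.54 [389. 170. 422. 214.] ztop 74.0 topmid [ 548. -210.] ext [86. 84.]
mill 0.64 [169. 151. 192. 174.] ztop 79.0 topmid [630. 429.] ext [28. 28.]
mug 0.77 [467. 146. 506. 177.] ztop 79.0 topmid [ 639. -432.] ext [79. 82.]
sp
[... 1348 characters left out ...]
, 'qpos': array([ 1.19120727,  0.628377  ,  0.03850346,  1.51736729, -0.02702024,
        0.99629812, -0.01998295]), 'qd': array([ 1.07200090e-03, -1.47856975e-03,  3.31080197e-05, -6.28499902e-04,
        2.30256743e-05, -1.26673340e-04,  1.20786480e-04]), 'tau': array([-1.12445441e-04, -5.63279092e+01,  1.22544598e+00, -1.93779105e+01,
        1.09139644e-02,  1.71173622e-03,  3.15129682e-05]), 'eef_pos': array([ 200.67165978, -618.28314066,  256.33888588]), 'tool_rot': array([ 3.14152516e+00, -5.41782616e-05,  3.13768043e-01]), 'force': array([-0.01601468, -0.0602149 ,  0.14022269]), 'torque': array([-0.01004038, -0.00298122, -0.03067797]), 'gripper_force': 0.0, 'width': 85.2883138090414}
```

View pics/top0.png

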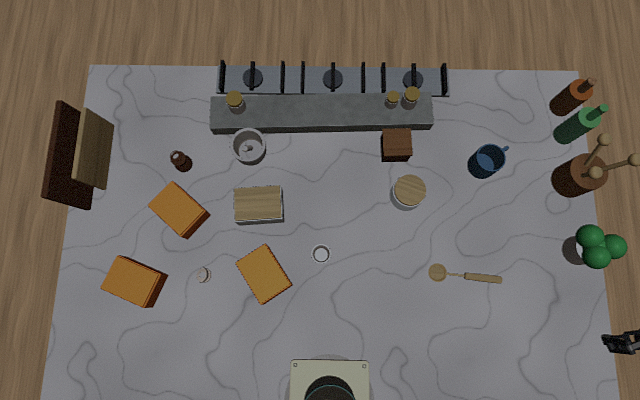

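View pics/scene0.png

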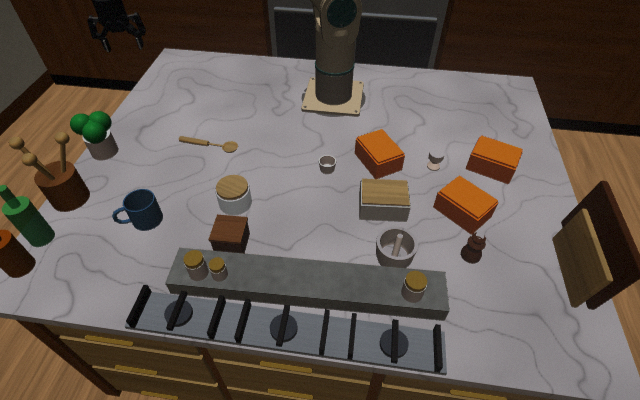

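The top view shows four tin-shaped things: white with a wooden lid at (258,203), and orange at (178,210), (134,282) and (264,273). I choose the white one. The only jar is at (408,190). The mortar is at (248,147) and the salt box at (397,145).

```bash
cat >> h.py <<'E'
def ledge(W):
    # front edge of the ledge top
    m=(abs(W[...,2]-50)<5)&(W[...,0]>650)&(abs(W[...,1]-30)<340)
    Q=W[m]; e=[]
    for y in np.arange(-150,200,8):
        s=Q[abs(Q[:,1]-y)<4]
        if len(s)>2: e.append((np.percentile(s[:,0],3),y))
    e=np.array(e); a,b=np.polyfit(e[:,1],e[:,0],1)
    r=e[:,0]-a*e[:,1]-b; k=abs(r)<5; a,b=np.polyfit(e[k,1],e[k,0],1)
    yy=Q[:,1]; return a,b,yy.min(),yy.max(),Q[:,0].max()
def top(W,c,z,rad,tol=5):
    m=(abs(W[...,2]-z)<tol)&(np.hypot(W[...,0]-c[0],W[...,1]-c[1])<rad)
    return W[m][:,:2].astype(np.float32)
E
python3 - <<'E'
from h import *
for n in("top","scene"):
    W=np.load(n+"0.npy"); print(n,"ledge",np.round(ledge(W),3))
    print("tin",cv2.minAreaRect(top(W,(507,200),72,95)))
    print("jar",cv2.minEnclosingCircle(top(W,(549,-210),74,60)))
    print("salt",cv2.minAreaRect(top(W,(686,-180),69,65)))
    print("mortar",cv2.minEnclosingCircle(top(W,(670,234),71,65)))
im=cv2.imread("pics/top0.png")[110:235,215:435]; cv2.imwrite("pics/crop0.png",cv2.resize(im,None,fx=3.5,fy=3.5,interpolation=cv2.INTER_CUBIC))
E
```

```text
top ledge [-4.00000e-02  7.38655e+02 -2.87830e+02  3.54295e+02  9.38646e+02]
tin ((505.44390869140625, 200.0994873046875), (89.13166809082031, 123.39791870117188), 5.001670837402344)
jar ((548.07958984375, -209.93565368652344), 42.834617614746094)
salt ((685.015869140625, -179.36483764648438), (80.9399642944336, 80.0883560180664), 2.3284058570861816)
mortar ((669.3743286132812, 235.35348510742188), 49.82797622680664)
scene ledge [-3.70000e-02  7.41340e+02 -2.88085e+02  3.53438e+02  9.43889e+02]
tin ((508.394775390625, 200.08229064941406), (93.54163360595703, 123.52819061279297), 4.758067607879639)
jar ((551.2633056640625, -212.246337890625), 44.484291076660156)
salt ((687.3662719726562, -180.43548583984375), (82.73076629638672, 80.95687103271484), 2.118239641189575)
mortar ((671.267822265625, 233.1227569580078), 51.39041519165039)
```

View pics/crop0.png

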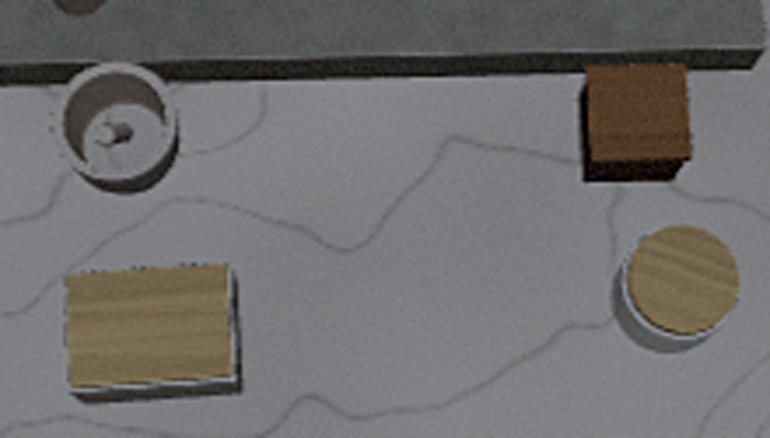

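The crop confirms the white tin with its wooden lid at lower left and the glass jar at right. The mortar sits at upper left and the salt box at upper right, both near the ledge. I'll start with the jar: push it to +y with a part-closed cradle, then forward.

play_rows:
  targets:
    - [0.4,43.2,-20.5,0,-72]
    - [0.4,43.2,-20.5,0,-72]
    - [0.4,43.2,-20.5,0,-72]
    - [0.4,43.2,-20.5,0,-72]
    - [0.4,43.2,-20.5,0,-72]
    - [0.4,43.2,-20.5,0,-72]
    - [0.4,43.2,-20.5,0,-72]
    - [0.4,43.2,-20.5,0,-72]
    - [0.4,43.2,-20.5,0,-72]
    - [0.4,43.2,-20.5,0,-72]

```text
clock: 2.1
eef_pos: [551.7, -285.4, 256.6]
tool_rot: [3.139, -0.002, 1.577]
force: [0.4, 0.7, -0.4]
width: 51.2
gripper_force: 0.0
```

Run:
```python
from h import *
print(ctrl.finger_overhang)
s=ctrl.read_state(); print(s["clock"],s["eef_pos"],s["tool_rot"],s["width"],s["qpos"])
for n in("top","scene"):
    im,d=ctrl.get_image(n); W=cloud(n,d); p=s["eef_pos"]
    m=np.hypot(W[...,0]-p[0],W[...,1]-p[1])<60
    Q=W[m&(W[...,2]>120)]
    print(n,len(Q), np.sort(Q[:,2])[:15].round(), Q.min(0) if len(Q) else 0)
```

```text
25.0
2.1 [ 551.71105852 -285.36100728  256.6127802 ] [ 3.13893650e+00 -2.39303933e-03  1.57663025e+00] 51.222828516872546 [ 0.62656903  0.59988515 -0.31524461  1.59714066  0.2089842   0.97650164
  0.25154101]
top 5038 [234. 234. 234. 235. 235. 235. 235. 235. 236. 237. 237. 240. 241. 241.
 242.] [ 491.72817311 -332.19316121  233.97873056]
scene 4975 [235. 235. 236. 236. 236. 236. 237. 237. 238. 238. 238. 238. 238. 238.
 239.] [ 493.86184118 -334.18934827  234.81877812]
```

play_rows:
  targets:
    - [0.4,0,0,5,0]
    - [0.4,0,0,10,0]
    - [0.4,0,0,15,0]
    - [0.4,0,0,19,0]
    - [0.4,0,0,21.5,0]
    - [0.4,0,0,22.2,0]
    - [0.4,0,0,22.2,0]
    - [0.4,1,0,22.2,0]
    - [0.4,2,0,22.2,0]
    - [0.4,2.5,0,22.2,0]

```text
clock: 3.2
eef_pos: [549.5, -263.0, 35.9]
tool_rot: [3.139, -0.0, 1.572]
force: [0.4, 0.7, -0.2]
width: 51.2
gripper_force: 0.0
```

play_rows:
  targets:
    - [0.4,0.6,0,0,0]
    - [0.4,1.2,0,0,0]
    - [0.4,1.8,0,0,0]
    - [0.4,2.4,0,0,0]
    - [0.4,3.0,0,0,0]
    - [0.4,3.6,0,0,0]
    - [0.4,4.2,0,0,0]
    - [0.4,4.8,0,0,0]
    - [0.4,5.4,0,0,0]
    - [0.4,6.0,0,0,0]

```text
clock: 4.2
eef_pos: [549.1, -206.7, 35.3]
tool_rot: [3.139, 0.003, 1.569]
force: [-0.1, -5.4, 6.1]
width: 51.2
gripper_force: 1.6
```

```bash
cat >> h.py <<'E'
def things():
    s=ctrl.read_state(); print("t",round(s["clock"],2),"tcp",s["eef_pos"].round(1),"yaw",s["tool_rot"][2].round(3),"F",s["force"].round(1))
    for n in("top","scene"):
        im,d=ctrl.get_image(n); W=cloud(n,d)
        for k,h in(("tin",72),("jar",74)):
            for r in ctrl.trace(n,k):
                if r["confidence"]<.3: continue
                m=r["pixels"]; Q=W[m&(abs(W[...,2]-h)<5)]
                c=im[m].mean(0); orange=c[0]>1.8*c[2]
                if len(Q)<40 or (k=="tin" and orange): continue
                q=Q[:,:2].astype(np.float32)
                print(n,k,round(r["confidence"],2),cv2.minAreaRect(q) if k=="tin" else cv2.minEnclosingCircle(q), c.round())
    return im
E
python3 -c "
from h import *
things()"
```

```text
t 4.2 tcp [ 549.1 -206.7   35.3] yaw 1.569 F [-0.1 -5.4  6.1]
top tin 0.93 ((505.5754699707031, 200.14598083496094), (89.5644302368164, 123.83907318115234), 4.726144313812256) [117. 106.  84.]
top tin 0.69 ((665.0548706054688, -445.67388916015625), (65.86907196044922, 42.68254089355469), 72.81761169433594) [36. 48. 58.]
top jar 0.59 ((547.6812133789062, -156.77146911621094), 42.61465835571289) [119. 109.  88.]
scene tin 0.7 ((507.7633972167969, 199.58477783203125), (92.05584716796875, 123.58834075927734), 5.2609357833862305) [117. 100.  75.]
scene jar 0.73 ((549.7058715820312, -156.2766876220703), 44.35503387451172) [121. 108.  87.]
```

play_rows:
  targets:
    - [0.4,0.8,0,0,0]
    - [0.4,1.8,0,0,0]
    - [0.4,2.8,0,0,0]
    - [0.4,3.8,0,0,0]
    - [0.4,4.8,0,0,0]
    - [0.4,5.8,0,0,0]
    - [0.4,6.8,0,0,0]
    - [0.4,7.8,0,0,0]
    - [0.4,8.8,0,0,0]
    - [0.4,9.4,0,0,0]

```text
clock: 5.5
eef_pos: [548.2, -111.3, 34.6]
tool_rot: [-3.141, 0.001, 1.57]
force: [0.8, -4.5, 5.8]
width: 51.3
gripper_force: 0.3
```

Run:
```python
from h import *
things()
for n in("top","scene"):
    im,d=ctrl.get_image(n); W=cloud(n,d); m=(np.hypot(W[...,0]-548,W[...,1]+62)<38)&(W[...,2]>65)&(W[...,2]<82); Q=W[m]
    print(n,len(Q),np.linalg.lstsq(np.c_[Q[:,:2]-[548,-62],np.ones(len(Q))],Q[:,2],rcond=None)[0])
```

```text
t 5.5 tcp [ 548.2 -111.3   34.6] yaw 1.57 F [ 0.8 -4.5  5.8]
top tin 0.87 ((505.705078125, 200.37216186523438), (89.04945373535156, 124.11209869384766), 5.231827259063721) [115. 104.  82.]
top jar 0.76 ((546.4281616210938, -61.54396057128906), 42.78690719604492) [117. 107.  89.]
scene tin 0.71 ((507.1701354980469, 200.08914184570312), (93.29148864746094, 123.52751159667969), 4.476064682006836) [116. 100.  74.]
scene jar 0.92 ((548.3265380859375, -61.329444885253906), 44.21925354003906) [122. 109.  88.]
top 517 [-1.90732305e-03 -2.18124216e-03  7.10550686e+01]
scene 462 [-2.58809964e-04  2.14796590e-03  7.22247575e+01]
```

play_rows:
  targets:
    - [0.4,-2,0,0,0]
    - [0.4,-4,0,-2,8]
    - [0.4,-4,0,-7,16]
    - [0.4,-4,0,-9,24]
    - [0.4,-4,-4,-9,32]
    - [0.4,-2,-7.6,-9,40]
    - [0.4,2,-7.6,-9,48]
    - [0.4,4.8,-7.6,-9,56]
    - [0.4,4.8,-7.6,-9,64]
    - [0.4,4.8,-7.6,-9,72]

```text
clock: 6.9
eef_pos: [471.4, -60.6, 123.8]
tool_rot: [-3.139, 0.002, 0.311]
force: [-0.2, 0.2, -0.9]
width: 51.4
gripper_force: 0.0
```

```bash
python3 -c "
from h import *
s=ctrl.read_state();print(s['eef_pos'],s['tool_rot'],s['qpos'])"
```

```text
[471.38507387 -60.56275331 123.77374675] [-3.13948988e+00  1.61297707e-03  3.11216867e-01] [-0.02975172  0.60929997  0.14487783  2.11484125 -0.20162384  0.43243376
 -0.98656307]
```

play_rows:
  targets:
    - [0.4,0,0,0,8]
    - [0.4,0,0,0,15.7]
    - [0.4,0,0,3,15.7]
    - [0.4,0,0,6,15.7]
    - [0.4,0,0,8,15.7]
    - [0.4,0,0,9,15.7]
    - [0.4,0,0,9,15.7]

```text
clock: 7.6
eef_pos: [470.3, -61.9, 32.5]
tool_rot: [-3.14, 0.005, 0.04]
force: [-1.3, -0.6, -0.1]
width: 51.0
gripper_force: 0.0
```

```bash
python3 -c "
from h import *
things()"
```

```text
t 7.6 tcp [470.3 -61.9  32.5] yaw 0.04 F [-1.3 -0.6 -0.1]
top tin 0.84 ((505.5890808105469, 199.77859497070312), (89.1282958984375, 123.51399230957031), 5.290498733520508) [112. 101.  79.]
scene tin 0.68 ((507.62786865234375, 199.555419921875), (93.46611785888672, 124.17771911621094), 5.601688385009766) [117. 100.  74.]
```

play_rows:
  targets:
    - [0.4,1.5,0,0,0]
    - [0.4,2.5,0,0,0]
    - [0.4,3.3,0,0,0]
    - [0.4,4.1,0,0,0]
    - [0.4,4.9,0,0,0]
    - [0.4,5.7,0,0,0]
    - [0.4,6.5,0,0,0]
    - [0.4,7.3,0,0,0]
    - [0.4,8.1,0,0,0]
    - [0.4,8.9,0,0,0]

```text
clock: 8.9
eef_pos: [559.2, -59.4, 34.8]
tool_rot: [-3.141, 0.004, 0.039]
force: [-5.8, -0.5, 7.6]
width: 51.6
gripper_force: 1.1
```

play_rows:
  targets:
    - [0.4,0.8,0,0,0]
    - [0.4,1.6,0,0,0]
    - [0.4,2.4,0,0,0]
    - [0.4,3.2,0,0,0]
    - [0.4,4.0,0,0,0]
    - [0.4,4.8,0,0,0]
    - [0.4,5.6,0,0,0]
    - [0.4,6.2,0,0,0]
    - [0.4,6.8,0,0,0]
    - [0.4,7.2,0,0,0]

```text
clock: 9.9
eef_pos: [632.1, -56.6, 34.9]
tool_rot: [-3.141, 0.003, 0.04]
force: [-5.4, -0.6, 7.8]
width: 51.4
gripper_force: 0.9
```

```bash
python3 -c "
from h import *
things()"
```

```text
t 9.9 tcp [632.1 -56.6  34.9] yaw 0.04 F [-5.4 -0.6  7.8]
top tin 0.84 ((504.1716613769531, 213.19265747070312), (88.89239501953125, 98.48057556152344), 6.098464012145996) [114. 102.  80.]
scene tin 0.72 ((507.908935546875, 199.40574645996094), (92.1500015258789, 124.20731353759766), 5.900865077972412) [119. 101.  75.]
scene jar 0.69 ((683.0451049804688, -55.134761810302734), 43.644596099853516) [127. 110.  84.]
```

play_rows:
  targets:
    - [0.4,0.3,0,0,0]
    - [0.4,0.5,0,0,0]
    - [0.4,0.7,0,0,0]
    - [0.4,0.9,0,0,0]
    - [0.4,1.1,0,0,0]
    - [0.4,1.2,0,0,0]

```text
clock: 10.8
eef_pos: [643.8, -56.2, 34.8]
tool_rot: [-3.141, 0.003, 0.04]
force: [-6.3, 0.1, 7.2]
width: 51.2
gripper_force: 0.4
```

play_rows:
  targets:
    - [0.4,0.1,0,0,0]
    - [0.4,0.2,0,0,0]

```text
clock: 11.0
eef_pos: [644.5, -56.2, 34.7]
tool_rot: [-3.141, 0.006, 0.039]
force: [-10.4, 0.5, 10.8]
width: 51.0
gripper_force: 0.7
```

play_rows:
  targets:
    - [0.4,0.1,0,0,0]
    - [0.4,0.2,0,0,0]

```text
clock: 11.2
eef_pos: [644.6, -56.1, 34.7]
tool_rot: [-3.14, 0.009, 0.039]
force: [-14.9, 0.3, 14.9]
width: 51.3
gripper_force: 1.0
```

play_rows:
  targets:
    - [0.4,-2,0,0,0]
    - [0.4,-5,0,-1,-8]
    - [0.4,-6,0,-5,-16]
    - [0.4,-6,0,-9,-24]
    - [0.4,-7,-4,-9,-32]
    - [0.4,-8,-9,-9,-40]
    - [0.4,-9,-14,-9,-48]
    - [0.4,-10,-19,-9,-56]
    - [0.4,-11,-24,-9,-64]
    - [0.4,-12,-29,-9,-72]

```text
clock: 12.2
eef_pos: [518.6, 226.4, 124.6]
tool_rot: [3.141, -0.001, 1.302]
force: [1.0, 0.4, 0.3]
width: 51.1
gripper_force: 0.0
```

```bash
python3 -c "
from h import *
things()"
```

```text
t 12.2 tcp [518.6 226.4 124.6] yaw 1.302 F [1.  0.4 0.3]
top tin 0.6 ((507.0097961425781, 185.05224609375), (89.19613647460938, 93.26626586914062), 5.402666091918945) [114. 103.  81.]
scene tin 0.84 ((508.06890869140625, 200.1694793701172), (92.64600372314453, 123.74081420898438), 4.2002854347229) [113.  97.  73.]
scene jar 0.9 ((694.8160400390625, -54.395938873291016), 43.12309265136719) [129. 110.  82.]
scene jar 0.38 ((648.6548461914062, -438.3230285644531), 48.62510299682617) [27. 36. 46.]
```

play_rows:
  targets:
    - [0.4,4,-2.2,0,-8]
    - [0.4,6.1,-3.4,0,-16]
    - [0.4,6.1,-3.4,0,-20.6]
    - [0.4,6.1,-3.4,0,-20.6]
    - [0.4,6.1,-3.4,3,-20.6]
    - [0.4,6.1,-3.4,6,-20.6]
    - [0.4,6.1,-3.4,8,-20.6]
    - [0.4,6.1,-3.4,9,-20.6]
    - [0.4,6.1,-3.4,9,-20.6]

```text
clock: 13.4
eef_pos: [502.8, 290.1, 33.2]
tool_rot: [-3.14, 0.002, 1.652]
force: [-0.7, -0.4, -0.1]
width: 51.1
gripper_force: 0.0
```

play_rows:
  targets:
    - [0.4,-1,0,0,0]
    - [0.4,-1.8,0,0,0]
    - [0.4,-2.5,0,0,0]
    - [0.4,-3.2,0,0,0]
    - [0.4,-4.0,0,0,0]
    - [0.4,-4.8,0,0,0]
    - [0.4,-5.6,0,0,0]
    - [0.4,-6.4,0,0,0]

```text
clock: 14.2
eef_pos: [508.3, 227.8, 34.4]
tool_rot: [3.142, -0.0, 1.656]
force: [0.1, 3.1, 1.0]
width: 51.1
gripper_force: 0.0
```

```bash
python3 -c "
from h import *
things()"
```

```text
t 14.2 tcp [508.3 227.8  34.4] yaw 1.656 F [0.1 3.1 1. ]
top tin 0.86 ((509.0981750488281, 147.8515625), (89.01688385009766, 120.40657043457031), 4.979128360748291) [113. 102.  79.]
top tin 0.35 ((691.2750854492188, -54.19774627685547), (82.57231140136719, 83.7513427734375), 54.626338958740234) [112. 102.  82.]
top jar 0.7 ((691.3797607421875, -53.039710998535156), 42.29655838012695) [111. 102.  83.]
scene tin 0.84 ((511.5019836425781, 146.77822875976562), (92.05305480957031, 123.98297882080078), 5.362316131591797) [118. 101.  76.]
scene jar 0.59 ((694.2576293945312, -54.255123138427734), 43.76581954956055) [129. 111.  83.]
scene jar 0.42 ((815.4608154296875, 30.47130584716797), 262.6019287109375) [84. 82. 76.]
```

play_rows:
  targets:
    - [0.4,-0.8,0,0,0]
    - [0.4,-1.6,0,0,0]
    - [0.4,-2.4,0,0,0]
    - [0.4,-3.2,0,0,0]
    - [0.4,-4.0,0,0,0]
    - [0.4,-4.6,0,0,0]
    - [0.4,-4.9,0,0,0]

```text
clock: 15.2
eef_pos: [512.5, 178.6, 34.3]
tool_rot: [-3.141, 0.0, 1.655]
force: [0.1, 2.1, -1.3]
width: 51.3
gripper_force: 0.0
```

```bash
python3 -c "
from h import *
things()"
```

```text
t 15.2 tcp [512.5 178.6  34.3] yaw 1.655 F [ 0.1  2.1 -1.3]
top tin 0.77 ((513.950439453125, 87.28580474853516), (89.34071350097656, 98.0035171508789), 5.351461887359619) [113. 101.  79.]
top jar 0.7 ((691.5802612304688, -53.38335037231445), 42.687294006347656) [111. 101.  83.]
scene tin 0.97 ((515.8121948242188, 98.89930725097656), (93.007568359375, 123.20600128173828), 4.3560709953308105) [117. 100.  74.]
scene jar 0.77 ((694.197021484375, -53.16699981689453), 43.480224609375) [128. 110.  81.]
```

play_rows:
  targets:
    - [0.4,1.5,0,0,0]
    - [0.4,3,0,-2,8]
    - [0.4,3,0,-6,16]
    - [0.3,3,0,-9,24]
    - [0.2,0,-3,-9,32]
    - [0.2,-4,-6,-9,40]
    - [0.2,-7.5,-8.7,-9,48]
    - [0.2,-7.5,-8.7,-9,56]
    - [0.2,-7.5,-8.7,-9,64]
    - [0.2,-7.5,-8.7,-9,72]

```text
clock: 16.5
eef_pos: [432.3, 98.7, 124.6]
tool_rot: [-3.141, -0.001, 0.394]
force: [-0.1, 0.1, 0.0]
width: 68.2
gripper_force: 0.0
```

play_rows:
  targets:
    - [0.2,0,0,0,8]
    - [0.2,0,0,0,16]
    - [0.2,0,0,0,20.6]
    - [0.2,0,0,3,20.6]
    - [0.2,0,0,6,20.6]
    - [0.2,0,0,8,20.6]
    - [0.2,0,0,9,20.6]
    - [0.2,0,0,9,20.6]

```text
clock: 17.3
eef_pos: [431.4, 98.8, 32.8]
tool_rot: [3.141, 0.002, 0.04]
force: [-0.1, -0.3, 0.6]
width: 68.8
gripper_force: 0.0
```

```bash
python3 -c "
from h import *
im=things(); cv2.imwrite('pics/s1.png',im[:,:,::-1])"
```

```text
t 17.3 tcp [431.4  98.8  32.8] yaw 0.04 F [-0.1 -0.3  0.6]
top tin 0.93 ((515.5098876953125, 72.49755859375), (88.89161682128906, 68.44047546386719), 4.7495012283325195) [117. 106.  83.]
top jar 0.77 ((690.1072998046875, -52.79899215698242), 42.00566482543945) [116. 106.  86.]
top jar 0.64 ((669.1005859375, 234.79052734375), 49.45840835571289) [102. 101. 102.]
scene tin 0.78 ((514.7769775390625, 99.25346374511719), (93.1996078491211, 123.61898040771484), 4.979092121124268) [117. 100.  74.]
scene jar 0.7 ((693.922607421875, -54.48419189453125), 43.396461486816406) [127. 110.  83.]
```

View pics/s1.png

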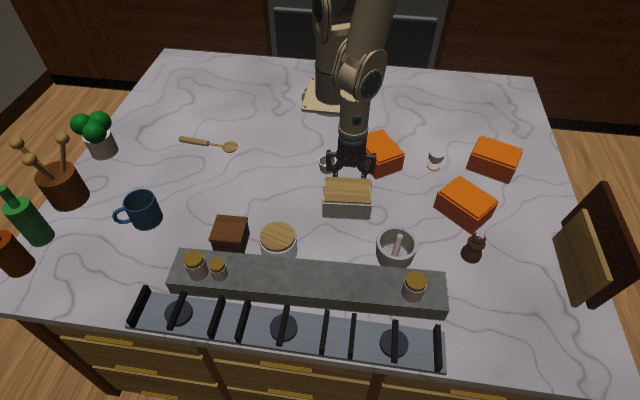

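The jar at (278,240) stands at the ledge. The tin at (348,197) is lined up, with the open fingers behind it at (352,165). Now I push it forward.

play_rows:
  targets:
    - [0.2,1.0,0,0,0]
    - [0.2,1.7,0,0,0]
    - [0.2,2.4,0,0,0]
    - [0.2,3.1,0,0,0]
    - [0.2,3.9,0,0,0]
    - [0.2,4.7,0,0,0]
    - [0.2,5.5,0,0,0]
    - [0.2,6.3,0,0,0]
    - [0.2,7.2,0,0,0]
    - [0.2,8.1,0,0,0]

```text
clock: 18.6
eef_pos: [513.9, 100.8, 34.3]
tool_rot: [3.141, -0.0, 0.04]
force: [-1.7, -0.6, -1.5]
width: 68.2
gripper_force: 0.0
```

play_rows:
  targets:
    - [0.2,0.9,0,0,0]
    - [0.2,1.8,0,0,0]
    - [0.2,2.7,0,0,0]
    - [0.2,3.6,0,0,0]
    - [0.2,4.5,0,0,0]
    - [0.2,5.4,0,0,0]
    - [0.2,6.3,0,0,0]
    - [0.2,7.2,0,0,0]
    - [0.2,8.1,0,0,0]
    - [0.2,8.8,0,0,0]

```text
clock: 19.6
eef_pos: [601.9, 104.2, 34.3]
tool_rot: [3.141, -0.0, 0.04]
force: [-1.4, 0.2, 0.2]
width: 68.8
gripper_force: 0.0
```

```bash
python3 -c "
from h import *
things()"
```

```text
t 19.6 tcp [601.9 104.2  34.3] yaw 0.04 F [-1.4  0.2  0.2]
top tin 0.6 ((663.9117431640625, 59.338069915771484), (82.551513671875, 30.456480026245117), 1.0187842845916748) [122. 109.  85.]
top jar 0.84 ((690.96484375, -53.43229675292969), 42.629024505615234) [115. 105.  86.]
scene tin 0.66 ((664.7573852539062, 104.0539779663086), (92.3125228881836, 123.744140625), 2.4873058795928955) [123. 104.  75.]
scene jar 0.91 ((694.5, -53.97549057006836), 43.330787658691406) [130. 111.  81.]
```

play_rows:
  targets:
    - [0.2,0.4,0,0,0]
    - [0.2,0.8,0,0,0]
    - [0.2,1.2,0,0,0]
    - [0.2,1.5,0,0,0]
    - [0.2,1.8,0,0,0]
    - [0.2,2.0,0,0,0]
    - [0.2,2.1,0,0,0]

```text
clock: 20.6
eef_pos: [622.2, 105.1, 34.2]
tool_rot: [3.142, -0.0, 0.04]
force: [-2.4, 0.3, 1.5]
width: 68.5
gripper_force: 0.0
```

play_rows:
  targets:
    - [0.2,0.1,0,0,0]
    - [0.2,0.2,0,0,0]
    - [0.2,0.3,0,0,0]

```text
clock: 20.9
eef_pos: [624.9, 105.2, 34.2]
tool_rot: [-3.141, 0.0, 0.04]
force: [-3.8, 0.4, 0.3]
width: 68.3
gripper_force: 0.0
```

play_rows:
  targets:
    - [0.2,0.1,0,0,0]
    - [0.2,0.2,0,0,0]

```text
clock: 21.1
eef_pos: [624.8, 105.4, 34.0]
tool_rot: [-3.141, 0.004, 0.039]
force: [-8.1, -0.3, 4.4]
width: 68.4
gripper_force: 0.0
```

play_rows:
  targets:
    - [0.2,0.1,0,0,0]
    - [0.2,0.2,0,0,0]
    - [0.2,0.3,0,0,0]
    - [0.2,0.3,0,0,0]

```text
clock: 21.5
eef_pos: [624.7, 105.6, 33.1]
tool_rot: [-3.14, 0.011, 0.039]
force: [-12.4, -0.4, 2.8]
width: 68.2
gripper_force: 0.0
```

play_rows:
  targets:
    - [0.2,-1,0,0,0]
    - [0.2,-3,0,0,0]
    - [0.2,-6,0,0,0]
    - [0.2,-7,0,-4,0]
    - [0.2,-9,0,-9,0]
    - [0.2,-13,0,-12,0]
    - [0.2,-17,0,-15,0]
    - [0.2,-19,0,-18,0]
    - [0.2,-19,0,-18,0]

```text
clock: 22.4
eef_pos: [439.7, 97.9, 217.6]
tool_rot: [-3.138, -0.006, 0.039]
force: [1.4, -0.4, 0.0]
width: 68.8
gripper_force: 0.0
```

```bash
python3 -c "
from h import *
im=things(); cv2.imwrite('pics/s2.png',im[:,:,::-1])
for n in('top','scene'):
    im,d=ctrl.get_image(n); print(n,ledge(cloud(n,d)))
    if n=='top': cv2.imwrite('pics/t2.png',im[:,:,::-1])
"
```

```text
t 22.4 tcp [439.7  97.9 217.6] yaw 0.039 F [ 1.4 -0.4  0. ]
top tin 0.91 ((684.233642578125, 105.41998291015625), (88.73262786865234, 122.82877349853516), 1.8233269453048706) [116. 104.  82.]
top jar 0.89 ((691.1808471679688, -53.698280334472656), 43.349117279052734) [115. 105.  85.]
scene tin 0.63 ((686.393310546875, 104.96612548828125), (91.0838394165039, 123.71947479248047), 2.2792258262634277) [132. 111.  76.]
scene jar 0.82 ((695.0261840820312, -55.3455810546875), 44.24323272705078) [127. 109.  81.]
top (np.float64(0.01698173312199257), np.float64(733.3288963506224), np.float64(-287.5241508881959), np.float64(354.091259817958), np.float64(939.5925301219252))
scene (np.float64(-0.01836889444818584), np.float64(735.2914903596674), np.float64(-288.50282238327145), np.float64(353.66233076369116), np.float64(941.1019058578437))
```

View pics/s2.png

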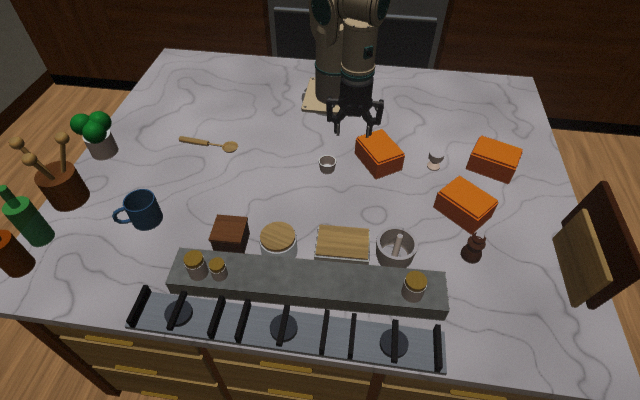

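The picture shows the jar at (278,240) and the tin at (342,243) both against the ledge, between the salt box and the mortar. Each push ended with the force rising while the tool stood still, which means stone contact. The arm is clear, so I'm handing in.

```bash
python3 -c "
from cell import ctrl
print(ctrl.finish_job())"
```

```text
the job is handed in; nothing more can be done
None
```

I slid the tin and the jar back against the ledge, with the tin on the mortar's side and the jar on the salt box's side, and handed in the job at about 22.5 s; no verdict came back.

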